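# Clamp an instrument case in the assembly fixture with the ratchet knob

## Task

Clamp the aluminium instrument case in the assembly fixture: swing the blue clamp arm over the case until it rests against its stop pin, then turn the black ratchet knob clockwise until it has slipped through at least two clicks with the arm pressing on the case. Let go and leave it clamped like that, with the case still between its rails and the other things on the bench left where they are.

Things in the scene. Friction and masses are not known exactly. Their poses are not given: they have to be found in the camera images.
- fixture: Assembly fixture bolted to the bench: aluminium plate 130 (x) x 200 (y) x 12 mm. Origin: centre of its underside; z up. The clamp post (28 mm across) stands at x 0, y -60 mm and carries arm, collar and knob. Dark stop rails, tops 24 mm above the bench, run along the case's +x and +y sides. The arm's steel stop pin (10 mm across, top at 70 mm) stands at x 19.5, y -33 mm.
- case: Die-cast grey aluminium instrument case, 90 (x) x 110 (y) x 40 mm high, about 0.3 to 0.65 kg, loose on the fixture's plate at about x -3, y +32 mm, with 0.5 to 6 mm of play to the rails. Origin: centre of its underside, 12 mm above the bench; its top is 52 mm above the bench. Needs no moving.
- clamp_arm: Blue steel clamp arm, 28 mm wide, 16 mm thick, reaching 80 mm out from the post axis; a black rubber pad (20 mm across, 6 mm thick) under it 65 mm out, at the start 1.2 to 2.1 mm above the level of the case's top. Origin: on the post axis at the arm's underside, about 60 mm above the bench; its y axis points out along the arm. It swings level about the post and goes down with the screw.
- clamp_end (a point): Middle of the clamp arm's outer end face, about 68 mm above the bench. The arm starts 0.9 to 1.7 rad counter-clockwise (from above) of its working place, towards the fixture's -x side; swung clockwise it meets its stop pin when it points along the fixture's +y, over the case (other end stop at 1.9 rad). About 1 N here moves it; it stays where left.
- knob_grip (a point): Axis of the black fluted ratchet knob at half its height, about 106 mm above the bench. Knob 50 mm across, 32 mm high, orange disc with white line on top. Clockwise from above, knob, collar and arm go down 10 mm a turn at about 0.06 N m; at about 0.15 to 0.2 N m the knob slips and clicks. Within 45 mm of the axis only the knob and the 31 mm collar under it stand higher than 77 mm above the bench.
- screw (a joint): Clockwise turning of the clamping screw and its steel collar (31 mm, red mark) under the knob, rad; starts at 0.6 to 1.15. The pad meets the case at about 1.9; at about 2.7 the pad is squeezed by 1.3 mm, the arm seats on the post's shoulder and the screw stops: turned on, the knob slips. Self-locking.
- ratchet (a joint): Slip of the knob on the screw collar, rad: stays at 0 (within 0.03) while knob and screw turn together; grows as the knob slips clockwise over its 18 teeth, one click every 0.35 rad (0.70 for two clicks), and stays where it is left.
- screwdriver: Bystander: screwdriver with a red handle, about 180 mm long, lying on the bench on the fixture's +x side. Leave alone.
- tape: Bystander: roll of blue tape, 68 mm across, 19 mm high, lying flat on the bench on the fixture's +y side. Leave alone.
- parts_box: Bystander: closed yellow parts box, 60 x 90 x 30 mm, on the bench on the fixture's -y side. Leave alone.
Not all that is in view belongs to the job. Several things have the shape of the case; the one meant has the colours described above.

How it is judged:
By the outcome, as a careful person would: the job done as asked, in the order asked, and still so for the second after the job is handed in, with the robot touching nothing.
It also fails if it takes over 61 s, if anything falls off the work surface, if the arm or the gripper's body presses on something with over 40 N, if the wrist force passes 120 N, or if a joint passes its speed limit or range.

## Robot

A 7-joint arm with a two-finger parallel gripper is mounted at the origin on the work surface. World frame = base frame: x ahead of the robot, y to its left, z up, the work surface at z = 0. Lengths are in mm, angles in rad, forces in N, time in s.
With the tool pointing down it reaches from about 400 to 875 mm from the base axis. Payload 4.4 kg.
Tool frame: the origin (TCP) lies midway between the tips of the shut fingers; the grasp point (between the pads) lies ctrl.grip_depth behind it (ctrl.grip_depth is the distance from the TCP to the grasp point, in mm); z points along the fingers, y is the line along which they close (so a half turn about z gives the same grasp; the last joint's range is limited). The gripper opens to 85 mm and grips with 20 to 120 N. Pads are 22 mm wide; open, the fingers measure 114 mm over their backs; the gripper's body (76 mm by 85 mm) begins 54 mm behind the grasp point. The pads swing forward as they close: fully open they stand 13 mm farther back than shut.
Start: joints at [-1.326, 0.628, 0.038, 1.517, -0.027, 0.996, -0.02], TCP at [198.759, 618.88, 231.313] pointing down, gripper open.
Joint ranges: [-3.06, 3.06], [-0.37, 2.12], [-1.25, 1.32], [0.18, 2.47], [-1.1, 4.24], [0.23, 1.98], [-2.94, 2.94]. Speed limits (rad/s): [2.57, 2.57, 3.14, 3.14, 3.14, 3.14, 3.14].

## Interface

Orientations are given as [roll, pitch, yaw] about the fixed x, y, z axes, in that order (R = Rz(yaw) Ry(pitch) Rx(roll)).
In Python, from cell import ctrl gives the robot as it stands.
- The arm moves only by the tool carry_out, never from a script. Its argument "deltas" is one flat list of numbers, 7 for each row, row after row: the turn, a rotation vector about the tool's x, y, z in degrees, then the shift along the tool's x, y, z in m, then the closure, from -1 (fully open) to 1 (shut). In form: [wx, wy, wz, dx, dy, dz, claw, wx, wy, wz, dx, dy, dz, claw, ...]. A call has 1 to 12 rows; each row shifts and turns the commanded pose from where the row before left it, along the tool's axes as they then stand; what a row does not reach is not made up. A row lasts 1/8 s, in which the tool goes at most 62.5 mm and 10.7 degrees, less where a joint would pass 70% of its speed; a pose out of reach is approached as far as the arm can. A call with a gripper value outside its range is refused whole. The fingers move at their own pace and stop on an object; the grip force is fixed at half the most. Time passes only in rows, so rows that do not move let the fingers close. It gives the time, the measured TCP pose, the force, the opening and the grip force at its end, in the units of the state.
- ctrl.read_state(): the state, without advancing time (a new reading comes with each control period).
- ctrl.get_image(name): name is "scene" or "side" or "wrist"; returns the picture (420x560x3 uint8, red, green, blue); there is no depth.
- ctrl.calibration(name): a dict with "mtx" (3x3 intrinsics, pixels), "distortion" ([k1, k2, p1, p2, k3] as OpenCV has them; the pictures are not rectified), "R" (3x3) and "t" (3): a world point X has camera coordinates R X + t. Camera axes: x right, y down, z forward; pixel columns grow to the right and rows downward; lengths in mm; the calibration is good to about 2 mm. A picture is of the moment at which its call begins: read the wrist's pose just before it. calibration takes no time and is no camera call; for the wrist camera it gives the pose at the moment of the call.
- ctrl.finish_job(): hands the job in; it is judged then, once.
The state is a dict: "clock": time; "qpos": joint angles; "qd": joint speeds; "tau": joint torques, N m; "eef_pos": TCP position; "tool_rot": TCP orientation; "force": force on the tool from outside, world axes, zero at the start; "torque": the same for the moment, N m; "width": finger opening in mm; "gripper_force": force on a finger pad.
Only numpy, scipy, OpenCV 4.12 (cv2) and the standard library are available. Lean on these libraries where they do the work, as an engineer would, in place of code of your own. Each camera call takes 0.05 s, during which the arm holds its last target. There are 200 camera calls.

## Working session

There is one attempt and no reset: what is moved stays moved. The work goes in short steps, Python scripts to look and compute and a tool call to move; the robot and the scene stay as the last step left them, time stands still between calls to the robot, and variables do not carry over. Pictures are saved under pics/ and viewed, at most 10 in all, crops included, and the job is handed in when it is done.

Besides the shell and the picture viewer there is one more tool, called after ">>>" as name(argument=value, ...), one argument or row to a line, values as JSON. carry_out: Moves the arm, as the interface text tells. Its arguments: {"type":"object","properties":{"deltas":{"type":"array"}},"required":["deltas"]}

```bash
mkdir -p pics; ls; python3 - <<'E'
from cell import ctrl
import cv2,numpy as np
s=ctrl.read_state();print({k:np.round(v,3) for k,v in s.items()}, ctrl.grip_depth)
ims=[ctrl.get_image(n) for n in("scene","side")]
for n,i in zip(("scene","side"),ims):
    cv2.imwrite(f"pics/{n}0.png",i[...,::-1])
    c=ctrl.calibration(n);print(n,c['mtx'].tolist(),c['distortion'],np.round(-c['R'].T@c['t'],0),c['R'][2])
E
```

```text
pics
{'clock': np.float64(0.0), 'qpos': array([-1.326,  0.629,  0.038,  1.518, -0.027,  0.996, -0.02 ]), 'qd': array([ 0.001,  0.001, -0.002,  0.002, -0.001, -0.   , -0.   ]), 'tau': array([ 1.0000e-03, -5.6340e+01,  1.2260e+00, -1.9345e+01,  1.1000e-02,
        1.1000e-02, -0.0000e+00]), 'eef_pos': array([198.553, 618.259, 230.378]), 'tool_rot': array([-3.14 ,  0.   ,  2.831]), 'force': array([ 0.265, -1.145,  0.266]), 'torque': array([0.018, 0.043, 0.026]), 'gripper_force': np.float64(0.0), 'width': np.float64(85.69)} 18.700000000000003
scene [[512.1806307148435, 0.0, 278.77787261840416], [0.0, 512.1806307148435, 207.87180119509134], [0.0, 0.0, 1.0]] [0.00971729 0.         0.         0.         0.        ] [1167.  696. 1135.] [-0.44949401 -0.44876574 -0.77237584]
side [[448.6480208648456, 0.0, 278.0745339881832], [0.0, 448.6480208648456, 215.25538961965503], [0.0, 0.0, 1.0]] [-0.12261742  0.          0.          0.          0.        ] [ 213. -776.  695.] [ 0.32969238  0.78460314 -0.52507222]
```

View pics/scene0.png

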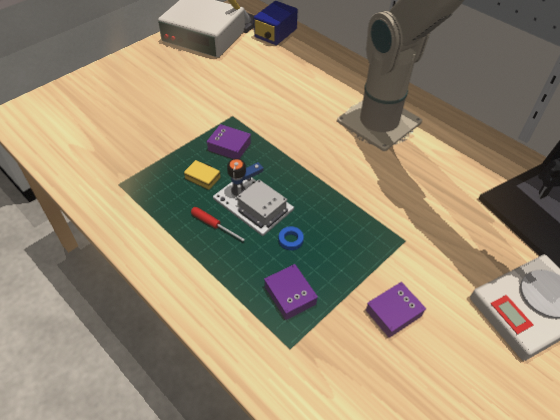

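View pics/side0.png

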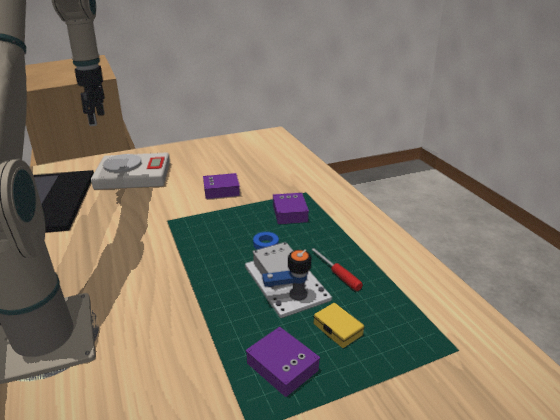

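Scene view: the grey case in its fixture is at (262,202), the knob's orange disc at (236,165) and the blue arm at (252,172). The look-alikes are purple boxes at (229,140), (291,291) and (396,309); blue tape at (291,237) and the navy box at (275,22) could be taken for the arm. I choose the grey case on the white plate. In the side view the knob is at (299,257) and the arm at (280,279). Next I triangulate and make one close crop.

```bash
cat > h.py <<'E'
import cv2,numpy as np
from cell import ctrl
def ray(c,uv):
    p=cv2.undistortPoints(np.float64([[uv]]),c['mtx'],np.float64(c['distortion']))[0,0]
    d=c['R'].T@np.r_[p,1]; return -c['R'].T@c['t'],d/np.linalg.norm(d)
def onz(c,uv,z):
    o,d=ray(c,uv); return o+d*(z-o[2])/d[2]
def tri(c1,u1,c2,u2):
    o,d=ray(c1,u1);p,e=ray(c2,u2)
    A=np.c_[d,-e];s=np.linalg.lstsq(A,p-o,rcond=None)[0]
    a,b=o+s[0]*d,p+s[1]*e; return (a+b)/2,np.linalg.norm(a-b)
def blob(im,lo,hi,roi):
    h=cv2.cvtColor(im,cv2.COLOR_RGB2HSV);m=cv2.inRange(h,lo,hi)
    k=np.zeros_like(m);x0,y0,x1,y1=roi;k[y0:y1,x0:x1]=255;m&=k
    n,l,st,ce=cv2.connectedComponentsWithStats(m)
    i=1+np.argmax(st[1:,4]); return ce[i],st[i],(l==i).astype(np.uint8)
E
python3 - <<'E'
from h import *
S=cv2.imread('pics/scene0.png')[...,::-1];D=cv2.imread('pics/side0.png')[...,::-1]
cs,cd=ctrl.calibration('scene'),ctrl.calibration('side')
o1=blob(S,(3,150,130),(17,255,255),(215,150,255,185));o2=blob(D,(3,150,130),(17,255,255),(280,240,320,275))
print(o1[0],o1[1],o2[0],o2[1]);print('knob',tri(cs,o1[0],cd,o2[0]),onz(cs,o1[0],122),onz(cd,o2[0],122))
for im,c,roi in((S,cs,(236,155,275,185)),(D,cd,(255,265,305,295))):
    b=blob(im,(100,110,40),(125,255,255),roi)
    pts=np.argwhere(b[2])[:,::-1];w=np.array([onz(c,p,76)[:2] for p in pts.astype(float)])
    print('blue',b[0],b[1],cv2.minAreaRect(w.astype(np.float32)))
a=cv2.resize(S[140:240,190:310],None,fx=5,fy=5,interpolation=2)
cv2.imwrite('pics/cropS.png',a[...,::-1])
b=cv2.resize(D[235:320,235:345],None,fx=6,fy=6,interpolation=2)
cv2.imwrite('pics/cropD.png',b[...,::-1])
E
```

```text
[235.97468354 163.48101266] [230 159  13  10  79] [299.  255.5] [291 250  17  11 110]
knob (array([550.91458317, -87.67845455, 121.93988172]), np.float64(0.3694045823856915)) [551.1211594  -87.71021302 122.        ] [550.7350826  -87.62952242 122.        ]
blue [252.38333333 169.01666667] [245 162  18  15 120] ((505.2563171386719, -76.24884796142578), (28.072959899902344, 61.09129333496094), 81.06060028076172)
blue [281.08651399 278.56234097] [263 271  42  16 393] ((513.4141845703125, -91.15876770019531), (44.0657844543457, 88.34453582763672), 77.98251342773438)
```

View pics/cropS.png

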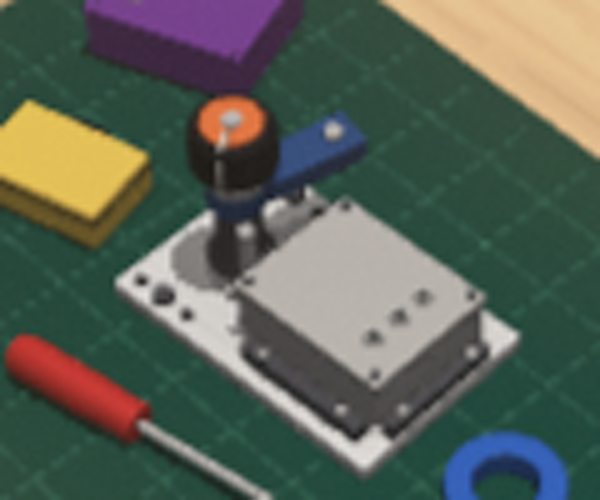

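View pics/cropD.png

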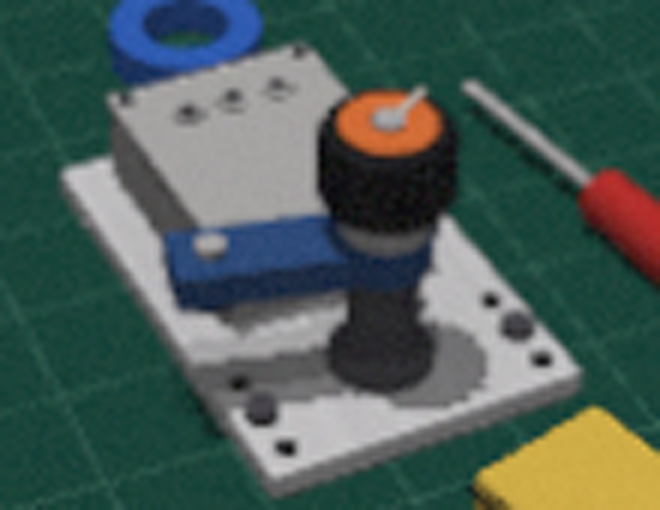

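The crops show the grey lid with rails on two sides and the blue arm swung out to the fixture's −x side. In the scene crop the plate corners are at about (115,282), (365,472) and (520,335), and the arm end is at (340,112)/(365,143). The choice is confirmed.

```bash
python3 - <<'E'
from h import *
cs,cd=ctrl.calibration('scene'),ctrl.calibration('side')
S=lambda x,y,z:onz(cs,(190+(x+.5)/5-.5,140+(y+.5)/5-.5),z)
D=lambda x,y,z:onz(cd,(235+(x+.5)/6-.5,235+(y+.5)/6-.5),z)
L,B,R=S(115,282,12),S(365,472,12),S(520,335,12)
f=lambda a,b:(np.linalg.norm(b-a),np.degrees(np.arctan2(*(b-a)[1::-1])))
print('plate +y',f(L,B),'-x',f(B,R), 'ctr',(L+R)/2)
a,b,c,d=S(345,203,52),S(237,290,52),S(485,295,52),S(375,378,52)
print('case',f(a,c),f(b,d),f(b,a),f(d,c),(a+b+c+d)/4)
l,r,bt=D(62,175,12),D(580,375,12),D(277,487,12)
print('plate D -x',f(r,bt),'+y',f(bt,l),'ctr',(l+r)/2)
k=np.array([551,-87.7,0])
for p in(S(333,131,76),D(211,243,76)):print('screw on arm',p,f(np.r_[k[:2],76],p))
print('end',S(338,112,76),S(366,141,76),D(167,235,76))
E
```

```text
plate +y (np.float64(199.9425476533968), np.float64(93.02010282573221)) -x (np.float64(130.1968737942597), np.float64(-175.859948307017)) ctr [549.36681185 -25.9200798   12.        ]
case (np.float64(105.03085469886376), np.float64(94.86035829521862)) (np.float64(99.52714386451717), np.float64(97.08123937272553)) (np.float64(88.19509000333338), np.float64(-175.83426925679086)) (np.float64(84.59333961500825), np.float64(-179.64681830983682)) [544.70647882   7.17524787  52.        ]
plate D -x (np.float64(128.22969239789924), np.float64(-175.25922338630878)) +y (np.float64(200.39379604623738), np.float64(93.24394170954038)) ctr [547.40423065 -30.05707886  12.        ]
screw on arm [487.47946344 -76.18304534  76.        ] (np.float64(64.55616786384111), np.float64(169.7233006664251))
screw on arm [489.61783874 -72.24893257  76.        ] (np.float64(63.296960482160834), np.float64(165.87108644761744))
end [475.04845949 -85.37203718  76.        ] [479.258899   -57.28814294  76.        ] [476.57987189 -61.96334525  76.        ]
```

>>> carry_out(
  deltas=[0, 0, -9, 0, 0, 0, 1, 0, 0, -8.8, 0, 0, 0, 1, 0, 0, 0, -0.028, -0.046, 0, 1, 0, 0, 0, -0.028, -0.046, 0, 1, 0, 0, 0, -0.028, -0.046, 0, 1, 0, 0, 0, -0.028, -0.046, 0, 1, 0, 0, 0, -0.028, -0.046, 0, 1, 0, 0, 0, -0.028, -0.046, 0, 1, 0, 0, 0, -0.028, -0.046, 0, 1, 0, 0, 0, -0.028, -0.046, 0, 1, 0, 0, 0, -0.007, -0.046, 0, 1, 0, 0, 0, -0.007, -0.046, 0, 1],
)

```text
clock: 1.6
eef_pos: [436.8, 157.1, 231.1]
tool_rot: [-3.141, -0.0, 3.141]
force: [0.6, 0.3, 0.2]
width: -0.2
gripper_force: 0.0
```

>>> carry_out(
  deltas=[0, 0, 0, -0.006, -0.047, 0, 1, 0, 0, 0, -0.006, -0.047, 0, 1, 0, 0, 0, -0.006, -0.047, 0, 1, 0, 0, 0, -0.006, -0.047, 0, 1, 0, 0, 0, -0.006, -0.047, 0, 1, 0, 0, 0, -0.006, -0.047, 0, 1, 0, 0, 0, 0, 0, 0.04, 1, 0, 0, 0, 0, 0, 0.04, 1, 0, 0, 0, 0, 0, 0.04, 1, 0, 0, 0, 0, 0, 0.03, 1, 0, 0, 0, 0, 0, 0, 1],
)

```text
clock: 2.98
eef_pos: [470.8, -122.8, 79.5]
tool_rot: [3.14, -0.005, 3.141]
force: [0.0, 1.1, 1.4]
width: 0.1
gripper_force: 0.0
```

```bash
python3 - <<'E'
from h import *
print(np.round(ctrl.read_state()['qpos'],3))
D=ctrl.get_image('side');cv2.imwrite('pics/side1.png',cv2.resize(D[180:330,190:390],None,fx=4,fy=4)[...,::-1])
E
```

```text
[ 0.185  0.651  0.018  2.091 -0.027  0.406  1.795]
```

View pics/side1.png

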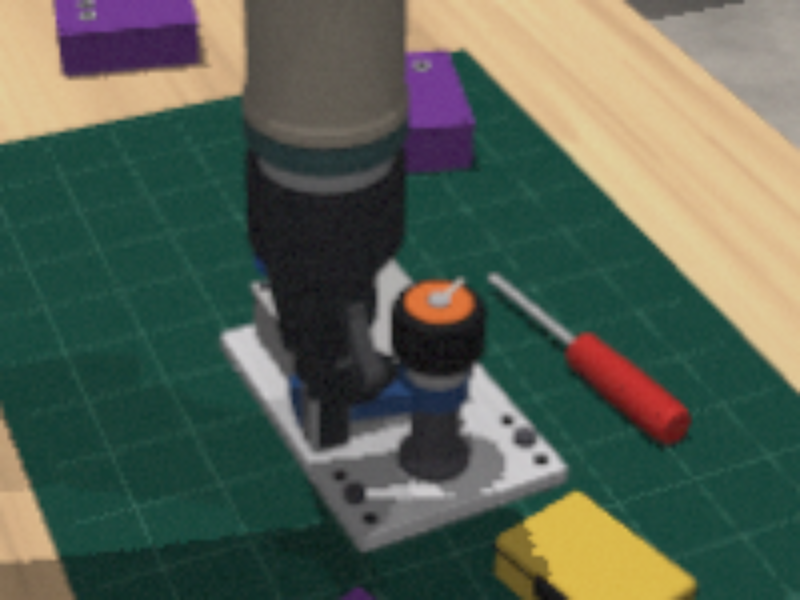

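The closed fingertips at about (325,450) stand clear on the near (−y) side of the blue arm. I lower the tool and sweep the arm round.

>>> carry_out(
  deltas=[0, 0, 0, 0, 0, 0.015, 1, 0, 0, 0, -0.008, 0.02, 0, 1, 0, 0, 0, 0.001, 0.013, 0, 1, 0, 0, 0, -0.001, 0.013, 0, 1, 0, 0, 0, -0.003, 0.012, 0, 1, 0, 0, 0, -0.005, 0.012, 0, 1, 0, 0, 0, -0.007, 0.01, 0, 1, 0, 0, 0, -0.009, 0.009, 0, 1, 0, 0, 0, -0.008, 0.006, 0, 1, 0, 0, 0, 0, 0, 0, 1, 0, 0, 0, 0, 0, 0, 1],
)

```text
clock: 4.4
eef_pos: [512.7, -28.3, 66.3]
tool_rot: [3.142, 0.0, 3.141]
force: [0.1, 0.6, 0.4]
width: -0.1
gripper_force: 0.0
```

```bash
python3 - <<'E'
from h import *
print(np.round(ctrl.read_state()['force'],2))
D=ctrl.get_image('side');cv2.imwrite('pics/side2.png',cv2.resize(D[200:320,200:360],None,fx=5,fy=5)[...,::-1])
E
```

```text
[0.1  0.56 0.36]
```

View pics/side2.png

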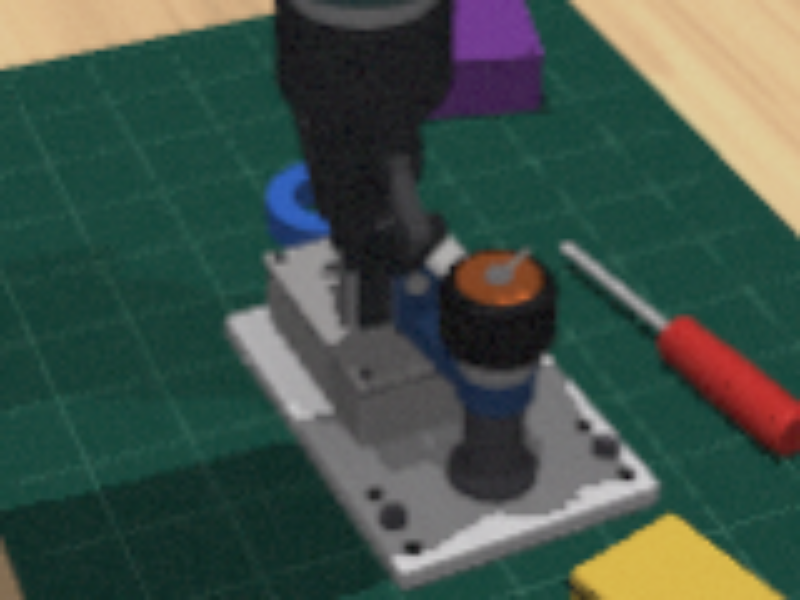

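The arm is now over the case, near the fingers at (370,300). I push gently on to the stop.

>>> carry_out(
  deltas=[0, 0, 0, -0.004, 0.002, 0, 1, 0, 0, 0, -0.003, 0.001, 0, 1, 0, 0, 0, 0, 0, 0, 1],
)

```text
clock: 4.82
eef_pos: [520.0, -25.1, 66.3]
tool_rot: [3.142, 0.0, 3.141]
force: [0.0, -0.5, -1.3]
width: 0.0
gripper_force: 0.0
```

>>> carry_out(
  deltas=[0, 0, 0, -0.002, 0, 0, 1, 0, 0, 0, 0, 0, 0, 1],
)

```text
clock: 5.08
eef_pos: [521.5, -24.9, 66.2]
tool_rot: [3.141, -0.0, -3.141]
force: [-0.5, 0.6, 0.3]
width: -0.3
gripper_force: 0.4
```

>>> carry_out(
  deltas=[0, 0, 0, -0.002, 0, 0, 1, 0, 0, 0, 0, 0, 0, 1],
)

```text
clock: 5.32
eef_pos: [522.3, -24.8, 66.0]
tool_rot: [3.141, -0.003, -3.141]
force: [-5.3, 1.6, 1.7]
width: 0.1
gripper_force: 2.1
```

>>> carry_out(
  deltas=[0, 0, 0, -0.001, 0, 0, 1, 0, 0, 0, 0, 0, 0, 1, 0, 0, 0, 0.02, 0, 0, 1, 0, 0, 0, 0, 0, -0.05, 1, 0, 0, 0, 0, 0, -0.05, -1, 0, 0, 0, -0.024, -0.031, 0, -1, 0, 0, 0, -0.024, -0.031, 0, -1, 0, 0, 0, 0, 0, 0, -1, 0, 0, 0, 0, 0, 0, -1],
)

```text
clock: 6.45
eef_pos: [552.9, -87.0, 166.2]
tool_rot: [3.141, 0.001, 3.141]
force: [0.4, 0.2, 0.2]
width: 85.5
gripper_force: 0.0
```

```bash
python3 - <<'E'
from h import *
print(np.round(ctrl.read_state()['qpos'],3))
S=ctrl.get_image('scene');c=ctrl.calibration('wrist');W=ctrl.get_image('wrist')
np.savez('w.npz',**{k:np.array(c[k]) for k in('mtx','distortion','R','t')});cv2.imwrite('pics/w3.png',W[...,::-1])
a=cv2.resize(S[140:240,190:310],None,fx=4,fy=4);b=cv2.resize(W,(533,400))
b=cv2.resize(W,(320,240));b=cv2.copyMakeBorder(b,0,160,0,0,cv2.BORDER_CONSTANT)
cv2.imwrite('pics/sw3.png',np.hstack([a,b])[...,::-1])
E
```

```text
[ 0.06   0.582  0.069  1.842 -0.059  0.718  1.733]
```

View pics/sw3.png

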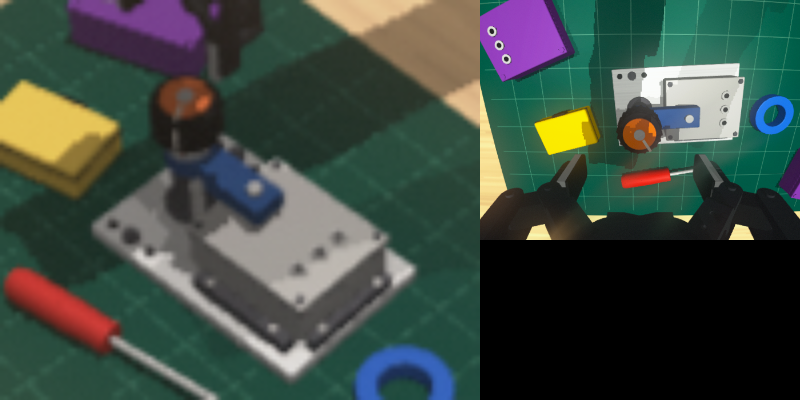

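The blue arm now points along +y over the case, with the case still between the rails. The wrist view shows the orange disc at about (280,235) full-size. I check the knob's position from it.

```bash
python3 - <<'E'
from h import *
c=dict(np.load('w.npz'));W=cv2.imread('pics/w3.png')[...,::-1]
b=blob(W,(3,150,80),(17,255,255),(230,180,330,290));h=cv2.convexHull(np.argwhere(b[2])[:,::-1].astype(np.int32))
e=cv2.fitEllipse(h);print(b[0],e,onz(c,e[0],122))
S=ctrl.get_image('scene');cs=ctrl.calibration('scene')
b=blob(S,(100,110,40),(125,255,255),(225,165,265,200));w=np.array([onz(cs,p,76)[:2] for p in np.argwhere(b[2])[:,::-1].astype(float)])
print(b[0],cv2.minAreaRect(w.astype(np.float32)))
E
```

```text
[278.04046512 233.28139535] ((278.4884948730469, 234.2204132080078), (55.093727111816406, 58.56085968017578), 87.11624145507812) [548.23335788 -86.90629901 122.        ]
[248.45454545 185.32727273] ((554.1251831054688, -36.37147521972656), (33.151973724365234, 73.235107421875), 4.726067066192627)
```

>>> carry_out(
  deltas=[0, 0, 0, 0.003, 0, 0.04, -1, 0, 0, 0, 0, 0, 0.038, -1, 0, 0, 0, 0, 0, 0, -1, 0, 0, 0, 0, 0, 0, -1],
)

```text
clock: 7.1
eef_pos: [550.4, -86.9, 89.3]
tool_rot: [-3.141, 0.002, -3.141]
force: [0.7, -0.0, 1.1]
width: 85.5
gripper_force: 0.0
```

>>> carry_out(
  deltas=[0, 0, 0, 0, 0, 0, 0.6, 0, 0, 0, 0, 0, 0, 0.6, 0, 0, 0, 0, 0, 0, 0.6, 0, 0, 0, 0, 0, 0, 0.6, 0, 0, 0, 0, 0, 0, 0.6],
)

```text
clock: 7.72
eef_pos: [550.4, -87.1, 89.7]
tool_rot: [3.141, 0.002, 3.141]
force: [-0.9, -0.1, 6.9]
width: 47.9
gripper_force: 60.6
```

>>> carry_out(
  deltas=[0, 0, 10, 0, 0, 0.0003, 0.6, 0, 0, 10, 0, 0, 0.0003, 0.6, 0, 0, 10, 0, 0, 0.0003, 0.6, 0, 0, 10, 0, 0, 0.0003, 0.6, 0, 0, 0, 0, 0, 0, 0.6],
)

```text
clock: 8.35
eef_pos: [550.4, -87.2, 88.6]
tool_rot: [3.141, 0.002, 2.442]
force: [-0.7, 0.9, 7.6]
width: 47.3
gripper_force: 60.7
```

```bash
python3 -c "
from h import *
s=ctrl.read_state();print(s['torque'],s['force'],s['qpos'][6])"
```

```text
[-0.06133179  0.33667053 -0.06112283] [-0.67453007  0.92374202  7.55073199] 1.2673781117329586
```

>>> carry_out(
  deltas=[0, 0, 10, 0, 0, 0.0003, 0.6, 0, 0, 10, 0, 0, 0.0003, 0.6, 0, 0, 10, 0, 0, 0.0003, 0.6, 0, 0, 10, 0, 0, 0.0003, 0.6, 0, 0, 10, 0, 0, 0.0003, 0.6],
)

```text
clock: 8.98
eef_pos: [550.3, -87.5, 87.2]
tool_rot: [3.14, -0.0, 1.565]
force: [-1.2, -0.0, 8.9]
width: 47.3
gripper_force: 60.7
```

```bash
python3 -c "
from h import *
s=ctrl.read_state();print(s['torque'],s['force'],s['tau'][6],s['qpos'][6])"
```

```text
[-0.10165054  0.61286797  0.05357583] [-1.20879179 -0.03785631  8.9168885 ] 0.9702331200242043 0.6572546166268506
```

>>> carry_out(
  deltas=[0, 0, 10, 0, 0, 0.0003, 0.6, 0, 0, 10, 0, 0, 0.0003, 0.6, 0, 0, 10, 0, 0, 0.0003, 0.6],
)

```text
clock: 9.35
eef_pos: [550.2, -87.5, 87.0]
tool_rot: [3.14, -0.002, 1.042]
force: [-3.9, 0.9, 16.7]
width: 47.7
gripper_force: 61.6
```

```bash
python3 -c "
from h import *
s=ctrl.read_state();print(s['torque'],s['force'],s['tau'][6],s['qpos'][6])"
```

```text
[0.26595645 0.97442812 0.12410043] [-3.91296637  0.93123648 16.74727639] 0.8729874528944492 0.2750269639709325
```

>>> carry_out(
  deltas=[0, 0, 10, 0, 0, -0.0003, 0.6, 0, 0, 10, 0, 0, -0.0003, 0.6, 0, 0, 10, 0, 0, 0, 0.6, 0, 0, 10, 0, 0, 0, 0.6],
)

```text
clock: 9.85
eef_pos: [550.2, -87.3, 87.1]
tool_rot: [-3.141, -0.002, 0.344]
force: [-2.4, 0.3, 9.8]
width: 47.7
gripper_force: 61.0
```

```bash
python3 -c "
from h import *
s=ctrl.read_state();print(s['torque'],s['force'],s['qpos'])"
```

```text
[0.20292024 0.66605033 0.15308663] [-2.43416567  0.25052322  9.83402217] [-0.37485125  0.86020861  0.80848588  1.91738063 -0.90226447  0.77538207
 -0.2680622 ]
```

>>> carry_out(
  deltas=[0, 0, 10, 0, 0, 0, 0.6, 0, 0, 10, 0, 0, 0, 0.6, 0, 0, 10, 0, 0, 0, 0.6, 0, 0, 10, 0, 0, 0, 0.6, 0, 0, 10, 0, 0, 0, 0.6, 0, 0, 0, 0, 0, 0, 0.6],
)

```text
clock: 10.6
eef_pos: [550.3, -87.2, 87.1]
tool_rot: [-3.14, -0.001, -0.525]
force: [-2.7, 1.0, 12.3]
width: 47.9
gripper_force: 61.3
```

```bash
python3 -c "
from h import *
s=ctrl.read_state();print(s['torque'],s['force'],s['qpos'])"
```

```text
[ 0.40189352  0.54683784 -0.04241463] [-2.67300298  0.97307983 12.25530712] [-0.45465168  0.94629924  0.98620874  1.91938866 -1.04328273  0.90119785
 -1.01143388]
```

>>> carry_out(
  deltas=[0, 0, 0, 0, 0, 0, -1, 0, 0, 0, 0, 0, 0, -1, 0, 0, 0, 0, 0, 0, -1, 0, 0, 0, 0, 0, 0, -1, 0, 0, 0, 0, 0, -0.02, -1, 0, 0, 0, 0, 0, -0.03, -1, 0, 0, -10, 0, 0, -0.04, -1, 0, 0, -10, 0, 0, -0.04, -1, 0, 0, -10, 0.04, 0, 0, -1, 0, 0, -10, 0.04, 0, 0, -1, 0, 0, 0, 0, 0, 0, -1],
)

```text
clock: 11.98
eef_pos: [631.3, -94.4, 216.7]
tool_rot: [3.14, -0.003, 0.177]
force: [-0.9, -0.3, -0.2]
width: 85.5
gripper_force: 0.0
```

```bash
python3 - <<'E'
from h import *
print(np.round(ctrl.read_state()['qpos'],3))
S=ctrl.get_image('scene');D=ctrl.get_image('side')
cv2.imwrite('pics/s4.png',np.hstack([cv2.resize(S[140:240,190:290],(400,400),interpolation=2),cv2.resize(D[230:320,240:330],(400,400),interpolation=2)])[...,::-1])
E
```

```text
[-0.398  0.807  0.946  1.587 -0.709  1.119 -0.672]
```

View pics/s4.png

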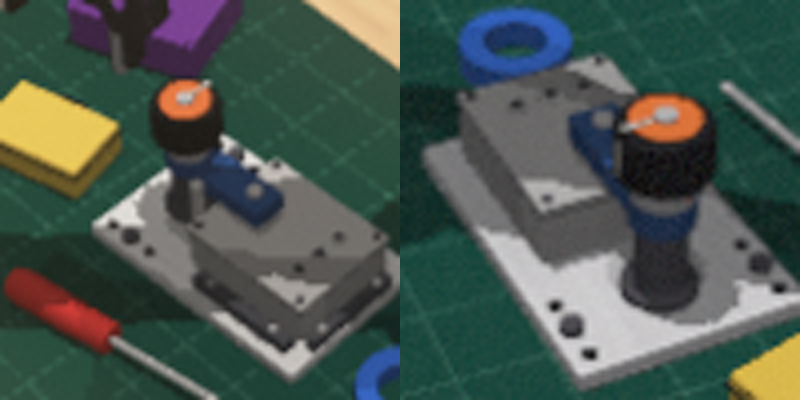

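Both views show the arm down on the case, the case between its rails, and the neighbours in place. The white line now runs (185,98)→(208,85) in the scene half and (665,115)→(622,130) in the side half. I work out the knob's turn and drop.

```bash
python3 - <<'E'
from h import *
cs,cd=ctrl.calibration('scene'),ctrl.calibration('side')
def ang(c,f,a,b,z):
    v=onz(c,f(b),z)-onz(c,f(a),z);return np.degrees(np.arctan2(v[1],v[0]))
g=lambda x0,y0,k:(lambda p:(x0+(p[0]+.5)/k-.5,y0+(p[1]+.5)/k-.5))
print('side',ang(cd,g(235,235,6),(388,120),(422,92),122),ang(cd,g(240,230,400/90),(265,115),(222,130),119))
print('scene',ang(cs,g(190,140,5),(232,118),(218,158),122),ang(cs,g(190,140,4),(185,98),(208,85),119))
S=ctrl.get_image('scene');D=ctrl.get_image('side')
o1=blob(S,(3,150,100),(17,255,255),(215,150,255,185));o2=blob(D,(3,150,100),(17,255,255),(280,240,320,275))
print(o1[0],o2[0],tri(cs,o1[0],cd,o2[0]))
for im,c,r in((S,cs,(225,165,265,200)),):
    b=blob(im,(100,110,40),(125,255,255),r);w=np.array([onz(c,p,73)[:2] for p in np.argwhere(b[2])[:,::-1].astype(float)]);print(b[0],cv2.minAreaRect(w.astype(np.float32)))
E
```

```text
side 29.885799213785344 -172.95137327850836
scene 34.46620252866273 175.39180419628957
[235.45238095 164.82142857] [299.75213675 256.11111111] (array([553.37764837, -86.93983827, 119.0455196 ]), np.float64(0.8497346341631016))
[248.125 186.2  ] ((554.0062866210938, -38.61204147338867), (33.08427810668945, 76.28182220458984), 5.293694496154785)
```

```bash
python3 -c "
from cell import ctrl
print(ctrl.finish_job())"
```

```text
the job is handed in; nothing more can be done
None
```

The case is clamped and the job is handed in: the arm rests on its stop pin, the knob turned about 210° clockwise and dropped about 3 mm, which puts the slip well past two clicks (inferred from images), and the robot is clear.

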